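Pick out the tongs that still have their spring

ROBOT

A 6-joint arm with a two-finger parallel gripper is mounted at the origin on a cart in front of the work surface, level with it; the furniture and walls round the work are solid. World frame = base frame: x ahead of the robot, y to its left, z up, the work surface at z = 0. Lengths are in m, angles in rad, forces in N, time in s.
With the tool pointing down it reaches from about 0.35 to 0.725 m from the base axis. Payload 6 kg.
Tool frame: the origin (TCP) lies between the finger pads; the fingertips stand 22 mm ahead of it and the grasp point (between the pads) lies 3 mm ahead of it; z points along the fingers, y is the line along which they close (so a half turn about z gives the same grasp; the last joint's range is limited). The gripper opens to 85 mm and grips with 20 to 120 N. Pads are 22 mm wide; open, the fingers measure 114 mm over their backs; the gripper's body (76 mm by 85 mm) begins 54 mm behind the grasp point. The pads swing forward as they close: fully open they stand 13 mm farther back than shut.
Start: joints at [1.585, 0.04, 0.085, 0, -1.615, -0.334], TCP at [0.189, 0.57, 0.253] pointing down, gripper open.
Joint ranges: [-2.56, 2.56], [-1.29, 2.01], [-1.08, 1.49], [-3.29, 1.98], [-2.81, -0.18], [-2.99, 2.99]. Speed limits (rad/s): [2.57, 2.57, 3.01, 3.14, 3.14, 3.14].

INTERFACE

Orientations are given as a rotation vector (axis times angle).
In Python, from plant import ctrl gives the robot as it stands.
- The arm moves only by the shell command python3 -m jog 'ROWS' [FORCE]. ROWS is JSON, a list of rows, each an object with "slide": the shift along the tool's x, y, z each as a share of 20 cm, from -1 to 1, a list of three; "delta_rot": the turn, a rotation vector about the tool's x, y, z each as a share of 180 degrees, from -1 to 1, a list of three; "claw": the opening, from -1 (shut) to 1 (fully open). In form: [{"slide": [tx, ty, tz], "delta_rot": [rx, ry, rz], "claw": claw}, ...]. A call has 1 to 5 rows; each row is the pose to reach, as a shift and turn from the pose commanded when the call began, along the tool's axes at that moment, turning the shorter way round; what a row does not reach only later rows make up. A row lasts 1/8 s, in which the tool goes at most 62.5 mm and 10.7 degrees, less where a joint would pass 70% of its speed; a pose out of reach is approached as far as the arm can. A call with a number of a shift or a turn outside -1 to 1 is refused whole. A call with a gripper value outside its range is refused whole. The fingers move at their own pace and stop on an object; FORCE is the grip in N (left out, the last holds). Time passes only in rows, so rows that repeat a pose let the fingers close. It gives the time, the measured TCP pose, the force, the opening and the grip force at its end, in the units of the state.
- ctrl.read_state(): the state, without advancing time (a new reading comes with each control period).
- ctrl.capture(name): name is "scene" or "top" or "wrist"; returns the picture (480x640x3 uint8, blue, green, red); there is no depth.
- ctrl.camera_model(name): a dict with "fx", "fy", "cx", "cy" (pixels), "extrinsics" (4x4, takes a point from world to camera coordinates). Camera axes: x right, y up, looking along -z (the intrinsics and any distortion apply to the point x, -y, -z); pixel columns grow to the right and rows downward; lengths in m; the calibration is good to about 2 mm. The wrist camera is an equidistant fisheye: a pixel r from the principal point sees the ray r / f radians off the axis. A picture is of the moment at which its call begins: read the wrist's pose just before it. camera_model takes no time and is no camera call; for the wrist camera it gives the pose at the moment of the call.
- ctrl.sign_off(): hands the job in; it is judged then, once.
Trained networks look in the newest picture that a camera, given by its name, has taken for a name from the list of things; names that differ only in an ending like _2 or _b are one class to them, and where a whole thing is asked for, a point or a joint stands for the part that bears it (a point fixed in the world has none). Each returns a list of dicts, best first, with "score" (0 to 1); they miss things now and then, are a little off and sometimes report something else, mostly with a low value. They report only what shows in the picture. A call takes as long as a camera call.
- ctrl.recognise(camera, label): "uv" ([column, row] in pixels, amid what is visible of it).
The state is a dict: "t": time; "joint_positions": joint angles; "qvel": joint speeds; "joint_efforts": joint torques, N m; "tool_pos": TCP position; "ee_rot": TCP orientation; "contact_force": force on the tool from outside, world axes, zero at the start; "wrist_torque": the same for the moment, N m; "opening": opening from 0.0 (shut) to 1.0 (fully open); "finger_force": force on a finger pad.
Only numpy, scipy, OpenCV 4.12 (cv2) and the standard library are available. Lean on these libraries where they do the work, as an engineer would, in place of code of your own. Each camera call takes 0.05 s, during which the arm holds its last target. There are 200 camera calls.

TASK

Three washed pairs of tongs lie on the drying mat by the sink, and some have lost their spring. Going from left to right as the robot sees them, gently press each upper arm down at its tip until the jaws just meet, and hold it there a moment to feel how hard it springs back. Then lay the pair with the stiffest spring in the utensil rest by the hob, the same way up and flat inside its rim, and leave the other two pairs on the mat.

Things in the scene. Friction and masses are not known exactly. Their poses are not given: they have to be found in the camera images.
- mat_top (a point): grey ribbed drying mat, 215 (x) x 205 (y) x 6 mm, lying fast beside the sink; the point is the centre of its top. Three like pairs of serving tongs lie on it along its x axis, jaws towards -x, 72 mm apart (left = +y). A pair: loose, 180 x 34 mm, 42 mm high, 0.13 kg; two steel strips 22 mm wide, clamped by screwed plates below and above a wooden end block; it lies on its lower arm
- left_block (a point): place on the mat where the end block of the left pair stands: centre of the block, 20 mm above the mat, with the mat's axes. Block: 46 mm (x) by 26 mm wide, from 2 to 36 mm above the mat, clamping plate above it to 41 mm; grip the pair here, across the width. The pair itself may lie up to 8 mm (x), 8 mm (y) and 0.06 rad off. The middle of its length is 67 mm from the block's centre towards -x
- left_jaw (a point): place on the mat where the upper arm of the left pair ends in a round jaw 34 mm across, its top about 49 mm above the mat: the point is the centre of that top, 140 mm from the block's centre (the pair may lie as far off as said there). Pressed straight down here by about 27 mm, the upper jaw meets the lower one: its stop, rigid from there on. Let go, the arm springs back up
- middle_block (a point): as left_block, for the middle pair
- middle_jaw (a point): as left_jaw, for the middle pair. The force at the jaw that brings an arm to its stop differs between the pairs, which look alike: from 2 to 11 N, each at least half as much again as the next weaker one, in an order that changes. Over 20 N on an upper arm would bend it for good
- right_block (a point): as left_block, for the right pair
- right_jaw (a point): as left_jaw, for the right pair. (The poses of the pairs themselves are not reported. Where the three pairs are called tongs_1, tongs_2 and tongs_3, these names stand for them in an order that changes each time and is not told; _arm is the upper arm's angle, 0 open and 0.24 rad at its stop, _block the block's centre, _mid the middle of the length, 20 mm above the underside.)
- rest_floor (a point): white stoneware utensil rest, a long shallow dish with round ends, 228 (along its x) x 112 mm, standing fast on the worktop near the hob; the point is the centre of its inner floor, 5 mm above the worktop. Inside, the floor is about 208 x 93 mm (round ends); the rim rises 7 mm above the floor
- teaspoon: steel teaspoon, 130 mm, loose on the worktop behind the mat and the rest, to be left alone; origin at its underside's centre
- coffee_capsule: black coffee capsule, 34 mm across, 30 mm high, loose on the worktop behind the mat and the rest, to be left alone; origin at its underside's centre
- jam_portion: sealed jam portion, 38x46x18 mm, loose on the worktop behind the mat and the rest, to be left alone; origin at its underside's centre
- tea_drum: green round tea drum, 75 mm across, 102 mm high, loose on the worktop behind the mat and the rest, to be left alone; origin at its underside's centre

How it is judged:
On the way, in this order (a step that is already met when the one before it is completed fails the run):
1. the left pair's upper arm is pressed until its jaws meet and held there (((value of joint tongs_1_arm above 0.225 rad and y of tongs_1_block in the frame of mat_top above 0.036 m) or (value of joint tongs_2_arm above 0.225 rad and y of tongs_2_block in the frame of mat_top above 0.036 m) or (value of joint tongs_3_arm above 0.225 rad and y of tongs_3_block in the frame of mat_top above 0.036 m))), for 0.2 s.
2. the middle pair's upper arm is pressed until its jaws meet and held there (((value of joint tongs_1_arm above 0.225 rad and y of tongs_1_block in the frame of mat_top between -0.036 and 0.036 m) or (value of joint tongs_2_arm above 0.225 rad and y of tongs_2_block in the frame of mat_top between -0.036 and 0.036 m) or (value of joint tongs_3_arm above 0.225 rad and y of tongs_3_block in the frame of mat_top between -0.036 and 0.036 m))), for 0.2 s.
3. the right pair's upper arm is pressed until its jaws meet and held there (((value of joint tongs_1_arm above 0.225 rad and y of tongs_1_block in the frame of mat_top below -0.036 m) or (value of joint tongs_2_arm above 0.225 rad and y of tongs_2_block in the frame of mat_top below -0.036 m) or (value of joint tongs_3_arm above 0.225 rad and y of tongs_3_block in the frame of mat_top below -0.036 m))), for 0.2 s.
At the end, for the whole second after the job is handed in: The stiffest pair lies still and the same way up in the utensil rest, flat on its floor (3 mm, 0.06 rad), its middle within 25 mm of the rest's centre; the other two lie upright on the mat, middles within 120 mm of its centre; all three upper arms are open (below 0.03 rad) (horizontal distance between tongs_3_mid and rest_floor below 0.025 m and z of tongs_3_mid in the frame of rest_floor between 0.017 and 0.023 m and angle between tongs_3_mid's own z axis and vertical below 0.06 rad and value of joint each of tongs_3_arm, tongs_1_arm, tongs_2_arm below 0.03 rad and horizontal distance between each of tongs_1_mid, tongs_2_mid and mat_top below 0.12 m and z of each of tongs_1_mid, tongs_2_mid in the frame of mat_top below 0.025 m and angle between each of tongs_1_mid, tongs_2_mid's own z axis and vertical below 0.1 rad and linear speed of tongs_3 below 0.02 m/s); the robot touches nothing.
It fails at once if the upper arm of a pair of tongs is loaded with more than 20 N (contact force between anything else and tongs_1_arm above 20 N or contact force between anything else and tongs_2_arm above 20 N or contact force between anything else and tongs_3_arm above 20 N).
It fails at once if the teaspoon, the capsule, the jam portion or the tea drum is shifted by more than 30 mm (distance of any of teaspoon, coffee_capsule, jam_portion, tea_drum from where it was at the start of the episode above 0.03 m).
It also fails if it takes over 72 s, if anything falls off the work surface, if the arm or the gripper's body presses on something with over 40 N, if the wrist force passes 120 N, or if a joint passes its speed limit or range.

## Working session

There is one attempt and no reset: what is moved stays moved. The work goes in short steps, Python scripts to look and compute and a shell command to move; the robot and the scene stay as the last step left them, time stands still between calls to the robot, and variables do not carry over. Pictures are saved under pics/ and viewed, at most 10 in all, crops included, and the job is handed in when it is done.

```bash
ls; mkdir -p pics
python3 - <<'E'
from plant import ctrl
import cv2
s=ctrl.read_state();print(s)
for c in("scene","top"):
    cv2.imwrite(f"pics/{c}0.png",ctrl.capture(c));print(c,ctrl.camera_model(c))
    for l in("mat_top","left_block","left_jaw","middle_block","middle_jaw","right_block","right_jaw","rest_floor"):
        print(l,[(r['uv'],round(r['score'],2)) for r in ctrl.recognise(c,l)][:4])
E
```

```text
pics
{'t': 0.0, 'joint_positions': array([ 1.58470975e+00,  4.08215480e-02,  8.38424630e-02, -4.92807813e-04,
       -1.61548647e+00, -3.33663057e-01]), 'qvel': array([-0.00062458,  0.00161515, -0.00102179,  0.00086591, -0.00173554,
        0.00079765]), 'joint_efforts': array([-9.70973633e-04, -3.68205965e+01,  3.47403324e+01,  6.93197787e+00,
       -5.49208315e-03, -4.31008914e-06]), 'tool_pos': array([0.18843698, 0.56934864, 0.25228501]), 'ee_rot': array([ 3.09982683e+00, -4.99815877e-01, -3.08151588e-04]), 'contact_force': array([ 0.63296779, -1.15964589,  0.50859546]), 'wrist_torque': array([ 0.0140326 ,  0.04953153, -0.0659861 ]), 'finger_force': 0.0, 'opening': 1.0010020274823765}
scene {'fx': 553.798631896261, 'fy': 553.798631896261, 'cx': 318.6899856154904, 'cy': 243.23931020122527, 'extrinsics': array([[ 0.74927918, -0.66216876,  0.01064157, -0.27983661],
       [ 0.29680219,  0.35012535,  0.88843722, -0.30912719],
       [-0.59202126, -0.66252907,  0.45887477, -0.43273984],
       [ 0.        ,  0.        ,  0.        ,  1.        ]])}
mat_top [([249.9, 286.2], 0.94)]
lef
[... 246 characters left out ...]
)]
top {'fx': 495.66102512947174, 'fy': 495.66102512947174, 'cx': 320.0107890108213, 'cy': 243.1165660593652, 'extrinsics': array([[ 0.00723777, -0.99976967,  0.02020445,  0.21033411],
       [ 0.99100397,  0.00987158,  0.13346795, -0.58309552],
       [-0.13363666,  0.01905668,  0.99084716, -0.84100148],
       [ 0.        ,  0.        ,  0.        ,  1.        ]])}
mat_top [([286.4, 286.1], 0.6)]
left_block [([289.8, 286.0], 0.75)]
left_jaw [([287.0, 287.1], 0.84), ([279.6, 179.7], 0.27)]
middle_block [([285.4, 288.0], 0.6)]
middle_jaw [([289.2, 286.6], 0.77)]
right_block [([286.5, 285.5], 0.94)]
right_jaw [([285.3, 285.3], 0.61)]
rest_floor [([405.0, 302.7], 0.79), ([286.2, 287.1], 0.75)]
```

Run:
```python
from plant import ctrl
for c in("top","scene"):
    for l in("tongs_1","tongs_1_arm","tongs_1_block","tongs_1_mid","teaspoon","tea_drum","jam_portion","coffee_capsule"):
        print(c,l,[(r['uv'],round(r['score'],2)) for r in ctrl.recognise(c,l)][:5])
import cv2
im=cv2.imread("pics/top0.png");cv2.imwrite("pics/topc.png",cv2.resize(im[180:400,190:490],(0,0),fx=2.6,fy=2.6,interpolation=cv2.INTER_CUBIC))
```

```text
Traceback (most recent call last):
ValueError: it knows: coffee_capsule, jam_portion, left_block, left_jaw, mat_top, middle_block, middle_jaw, rest_floor, right_block, right_jaw, tea_drum, teaspoon
```

View pics/top0.png

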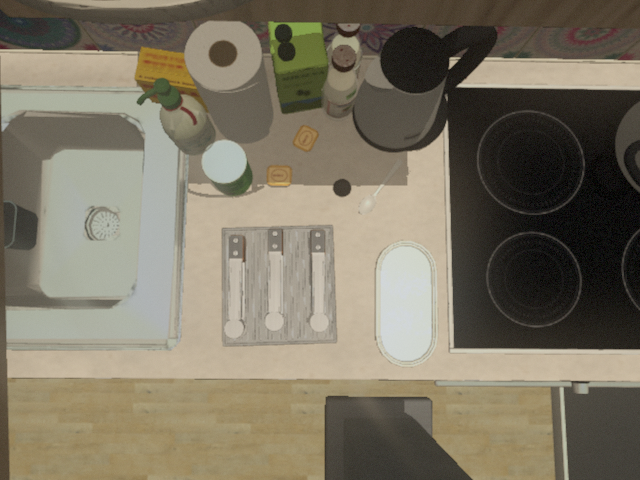

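The top view shows the three pairs on the mat with their blocks at (236,247), (275,241) and (318,240) and their jaws at (234,328), (274,321) and (319,322). The rest is at (406,302).

```bash
cat > h.py <<'E'
import numpy as np, cv2
from plant import ctrl
from scipy.spatial.transform import Rotation as R
def pix2w(m,uv,z):
    """pixel(s) of a pinhole camera -> world points on the plane at height z"""
    E=m['extrinsics'];Rm,t=E[:3,:3],E[:3,3];c=-Rm.T@t;out=[]
    for u,v in np.atleast_2d(uv):
        d=Rm.T@np.array([(u-m['cx'])/m['fx'],-(v-m['cy'])/m['fy'],-1])
        out.append(c+d*(z-c[2])/d[2])
    return np.array(out)
def fish2w(m,uv,z):
    E=m['extrinsics'];Rm,t=E[:3,:3],E[:3,3];c=-Rm.T@t;out=[]
    for u,v in np.atleast_2d(uv):
        p=np.array([u-m['cx'],v-m['cy']]);r=np.hypot(*p);th=r/m['fx'];p=p/max(r,1e-9)*np.sin(th)
        d=Rm.T@np.array([p[0],-p[1],-np.cos(th)]);out.append(c+d*(z-c[2])/d[2])
    return np.array(out)
E
python3 - <<'E'
from h import *
im=cv2.imread("pics/top0.png")
cv2.imwrite("pics/topc.png",cv2.resize(im[215:375,205:445],(0,0),fx=3.3,fy=3.3,interpolation=cv2.INTER_CUBIC))
m=ctrl.camera_model("top")
np.set_printoptions(precision=4,suppress=True)
print("block",pix2w(m,[(236,247),(275,241),(318,240)],.047))
print("jaw",pix2w(m,[(234,328),(274,321),(319,322)],.055))
print("mat corners",pix2w(m,[(222,227),(332,224),(336,343),(223,346)],.006))
print("rest",pix2w(m,[(406,302)],.008))
E
```

```text
block [[0.5716 0.3619 0.047 ]
 [0.5829 0.2943 0.047 ]
 [0.5854 0.2191 0.047 ]]
jaw [[0.4327 0.36   0.055 ]
 [0.4448 0.2927 0.055 ]
 [0.4437 0.2164 0.055 ]]
mat corners [[0.6135 0.3948 0.006 ]
 [0.6212 0.1929 0.006 ]
 [0.4056 0.1849 0.006 ]
 [0.3992 0.3859 0.006 ]]
rest [[0.4793 0.0585 0.008 ]]
```

View pics/topc.png

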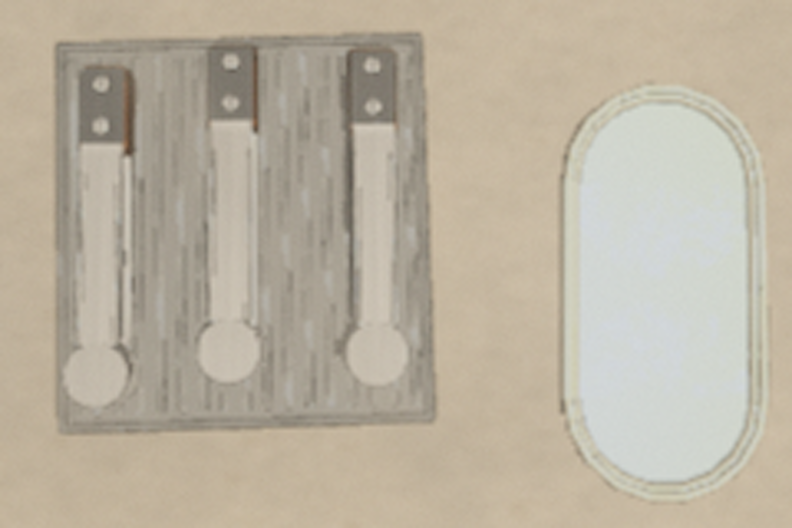

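```bash
cat >> h.py <<'E'
np.set_printoptions(precision=4,suppress=True)
def go(p,yaw):
    """slide/delta_rot shares to bring TCP to world p, tool down, tool x at yaw"""
    s=ctrl.read_state();r0=R.from_rotvec(s['ee_rot']);r1=R.from_euler('z',yaw)*R.from_euler('x',np.pi)
    print("slide",r0.inv().apply(np.array(p)-s['tool_pos'])/.2,"rot",(r0.inv()*r1).as_rotvec()/np.pi,"F",s['contact_force'])
E
python3 - <<'E'
from h import *
m=ctrl.camera_model("top")
c=lambda *a:[(u/3.3+205,v/3.3+215) for u,v in a]
J=pix2w(m,c((97,375),(229,351),(378,352)),.055);B=pix2w(m,c((103.5,104),(231,83),(372,87)),.047)
print(J,B,np.arctan2((B-J)[:,1],(B-J)[:,0]))
print("rest",pix2w(m,c((664,292)),.01),pix2w(m,c((664,85),(664,500),(560,180),(561,400),(764,180),(767,400)),.012))
print(pix2w(m,[(228,170),(279,176),(342,187),(367,203)],.0))
go([J[0,0],J[0,1],.12],.014)
E
```

```text
[[0.4316 0.3593 0.055 ]
 [0.4442 0.2921 0.055 ]
 [0.4442 0.2155 0.055 ]] [[0.5725 0.3613 0.047 ]
 [0.5844 0.2943 0.047 ]
 [0.583  0.2196 0.047 ]] [0.0145 0.016  0.0292]
rest [[0.4766 0.0586 0.01  ]] [[0.5906 0.0571 0.012 ]
 [0.3659 0.0607 0.012 ]
 [0.5373 0.1153 0.012 ]
 [0.4183 0.1157 0.012 ]
 [0.5383 0.0027 0.012 ]
 [0.419  0.004  0.012 ]]
[[0.723  0.3883 0.    ]
 [0.7126 0.2926 0.    ]
 [0.6929 0.1741 0.    ]
 [0.6628 0.1273 0.    ]]
slide [1.484  0.6161 0.6665] rot [ 0.     -0.     -0.1062] F [ 0.7224 -0.0391  0.8789]
```

```bash
python3 -m jog '[{"slide":[0.3,0.12,0.1],"delta_rot":[0,0,-0.05],"claw":-1},{"slide":[0.55,0.24,0.2],"delta_rot":[0,0,-0.106],"claw":-1},{"slide":[0.8,0.36,0.3],"delta_rot":[0,0,-0.106],"claw":-1},{"slide":[0.95,0.4,0.4],"delta_rot":[0,0,-0.106],"claw":-1},{"slide":[0.95,0.4,0.4],"delta_rot":[0,0,-0.106],"claw":-1}]'; python3 -c "
from h import *
go([.4316,.3593,.12],.014)"
```

```text
t: 1.52
tool_pos: [0.3448, 0.4319, 0.1715]
ee_rot: [3.139, 0.016, -0.002]
contact_force: [0.3, 0.5, 0.6]
opening: 0.0
finger_force: 0.0
slide [0.4306 0.3668 0.2582] rot [ 0.0009  0.0004 -0.0013] F [0.2943 0.4704 0.6153]
```

```bash
python3 -m jog '[{"slide":[0.22,0.18,0.12],"delta_rot":[0,0,0],"claw":-1},{"slide":[0.43,0.366,0.25],"delta_rot":[0,0,0],"claw":-1},{"slide":[0.43,0.366,0.34],"delta_rot":[0,0,0],"claw":-1},{"slide":[0.43,0.366,0.34],"delta_rot":[0,0,0],"claw":-1}]'; python3 -c "
from h import *
go([.4316,.3593,.08],.014)
cv2.imwrite('pics/w1.png',ctrl.capture('wrist'));go([.4316,.3593,.08],.014)"
```

```text
t: 2.02
tool_pos: [0.4301, 0.3618, 0.1042]
ee_rot: [3.14, 0.021, -0.002]
contact_force: [-0.2, 0.6, 0.0]
opening: 0.004
finger_force: 0.0
slide [0.0076 0.0125 0.1211] rot [ 0.0006  0.0005 -0.0003] F [-0.2008  0.5779  0.014 ]
slide [0.0064 0.0168 0.1283] rot [ 0.0001 -0.0001  0.0001] F [-0.0578  1.3709  0.5769]
```

View pics/w1.png

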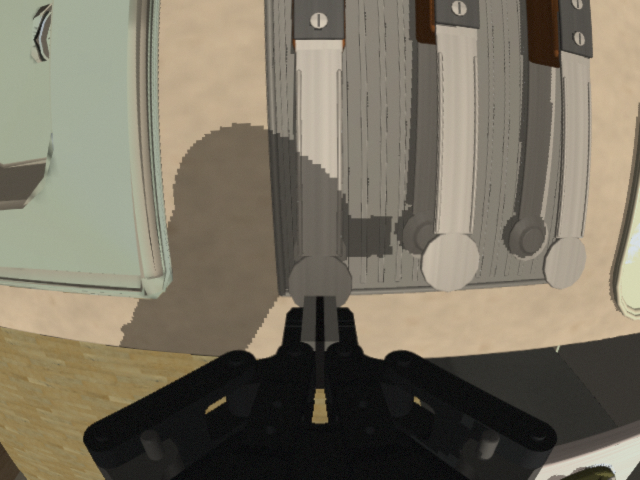

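The wrist view shows the left jaw at (320,282), just ahead of the closed fingertips. The middle jaw is at (450,262) and the right one at (565,262).

```bash
python3 -c "
from h import *
m=ctrl.camera_model('wrist');print(fish2w(m,[(320,285),(450,262),(565,262)],.055), fish2w(m,[(319,20),(459,8)],.047))
go([.4316,.3593,.080],.014)"
```

```text
[[0.4303 0.3629 0.055 ]
 [0.4434 0.295  0.055 ]
 [0.4428 0.2179 0.055 ]] [[0.562  0.3651 0.047 ]
 [0.5748 0.2957 0.047 ]]
slide [0.0064 0.0168 0.1283] rot [ 0.0001 -0.0001  0.0001] F [-0.0578  1.3709  0.5769]
```

```bash
python3 -m jog '[{"slide":[0.005,0.008,0.06],"delta_rot":[0,0,0],"claw":-1},{"slide":[0.005,0.008,0.13],"delta_rot":[0,0,0],"claw":-1},{"slide":[0.005,0.008,0.13],"delta_rot":[0,0,0],"claw":-1},{"slide":[0.005,0.008,0.13],"delta_rot":[0,0,0],"claw":-1}]'; python3 -m jog '[{"slide":[0,0,0.02],"delta_rot":[0,0,0],"claw":-1},{"slide":[0,0,0.035],"delta_rot":[0,0,0],"claw":-1},{"slide":[0,0,0.035],"delta_rot":[0,0,0],"claw":-1}]';python3 -m jog '[{"slide":[0,0,0.025],"delta_rot":[0,0,0],"claw":-1},{"slide":[0,0,0.04],"delta_rot":[0,0,0],"claw":-1},{"slide":[0,0,0.04],"delta_rot":[0,0,0],"claw":-1}]'
```

```text
t: 2.58
tool_pos: [0.4318, 0.3604, 0.0795]
ee_rot: [3.141, 0.021, 0.0]
contact_force: [-0.2, 0.1, 0.1]
opening: 0.002
finger_force: 0.0
t: 2.95
tool_pos: [0.4318, 0.3602, 0.0721]
ee_rot: [3.141, 0.021, -0.0]
contact_force: [-0.5, 0.6, 0.0]
opening: -0.001
finger_force: 0.3
t: 3.32
tool_pos: [0.4318, 0.3602, 0.0641]
ee_rot: [3.141, 0.021, 0.0]
contact_force: [-0.6, -0.0, 1.6]
opening: -0.005
finger_force: 0.7
```

```bash
python3 -m jog '[{"slide":[0,0,0.025],"delta_rot":[0,0,0],"claw":-1},{"slide":[0,0,0.055],"delta_rot":[0,0,0],"claw":-1},{"slide":[0,0,0.055],"delta_rot":[0,0,0],"claw":-1}]'; python3 -m jog '[{"slide":[0,0,0.005],"delta_rot":[0,0,0],"claw":-1},{"slide":[0,0,0.005],"delta_rot":[0,0,0],"claw":-1}]';python3 -m jog '[{"slide":[0,0,0.005],"delta_rot":[0,0,0],"claw":-1},{"slide":[0,0,0.005],"delta_rot":[0,0,0],"claw":-1}]'
```

```text
t: 3.7
tool_pos: [0.4318, 0.3601, 0.0529]
ee_rot: [3.141, 0.021, -0.0]
contact_force: [-0.1, 0.5, 2.2]
opening: 0.0
finger_force: 1.3
t: 3.95
tool_pos: [0.4318, 0.3602, 0.0524]
ee_rot: [3.141, 0.021, 0.0]
contact_force: [-0.3, -0.5, 2.3]
opening: 0.002
finger_force: 1.3
t: 4.2
tool_pos: [0.4319, 0.3602, 0.0513]
ee_rot: [3.141, 0.021, 0.0]
contact_force: [1.6, -0.1, 2.8]
opening: 0.003
finger_force: 1.4
```

```bash
for i in 1; do python3 -m jog '[{"slide":[0,0,0.004],"delta_rot":[0,0,0],"claw":-1},{"slide":[0,0,0.004],"delta_rot":[0,0,0],"claw":-1}]'; python3 -m jog '[{"slide":[0,0,0.004],"delta_rot":[0,0,0],"claw":-1},{"slide":[0,0,0.004],"delta_rot":[0,0,0],"claw":-1}]'; done
```

```text
t: 4.45
tool_pos: [0.4319, 0.3602, 0.0505]
ee_rot: [3.141, 0.021, 0.0]
contact_force: [1.4, -1.1, 2.9]
opening: 0.0
finger_force: 1.4
t: 4.7
tool_pos: [0.432, 0.3603, 0.0499]
ee_rot: [-3.142, -0.021, -0.001]
contact_force: [2.1, -0.2, 4.6]
opening: 0.0
finger_force: 2.1
```

```bash
python3 -m jog '[{"slide":[0,0,0.003],"delta_rot":[0,0,0],"claw":-1},{"slide":[0,0,0.003],"delta_rot":[0,0,0],"claw":-1}]'
```

```text
t: 4.95
tool_pos: [0.432, 0.3603, 0.0496]
ee_rot: [-3.141, -0.021, -0.001]
contact_force: [1.4, -1.1, 6.0]
opening: -0.004
finger_force: 2.8
```

```bash
python3 -m jog '[{"slide":[0,0,0],"delta_rot":[0,0,0],"claw":-1},{"slide":[0,0,-0.12],"delta_rot":[0,0,0],"claw":-1},{"slide":[0,0,-0.22],"delta_rot":[0,0,0],"claw":-1},{"slide":[0.03,0.18,-0.22],"delta_rot":[0,0,0],"claw":-1},{"slide":[0.065,0.333,-0.22],"delta_rot":[0,0,0],"claw":-1}]';python3 -m jog '[{"slide":[0,0,0],"delta_rot":[0,0,0],"claw":-1}]'; python3 -c "
from h import *
go([.444,.2935,.0785],.016)"
```

```text
t: 5.58
tool_pos: [0.4447, 0.2931, 0.0919]
ee_rot: [3.141, 0.022, -0.004]
contact_force: [0.4, -0.2, 0.6]
opening: -0.004
finger_force: 0.0
t: 5.7
tool_pos: [0.4452, 0.2924, 0.0921]
ee_rot: [3.141, 0.018, -0.003]
contact_force: [-0.5, -0.2, -1.1]
opening: -0.001
finger_force: 0.0
slide [-0.0058 -0.0057  0.0678] rot [ 0.0002  0.0006 -0.0015] F [-0.4958 -0.1841 -1.0992]
```

Down to 0.066, then 0.053, then fine steps.

```bash
python3 -m jog '[{"slide":[-0.006,-0.005,0.06],"delta_rot":[0,0,0],"claw":-1},{"slide":[-0.006,-0.005,0.1],"delta_rot":[0,0,0],"claw":-1},{"slide":[-0.006,-0.005,0.13],"delta_rot":[0,0,0],"claw":-1},{"slide":[-0.006,-0.005,0.13],"delta_rot":[0,0,0],"claw":-1}]';python3 -m jog '[{"slide":[0,0,0.03],"delta_rot":[0,0,0],"claw":-1},{"slide":[0,0,0.062],"delta_rot":[0,0,0],"claw":-1},{"slide":[0,0,0.062],"delta_rot":[0,0,0],"claw":-1}]'
```

```text
t: 6.2
tool_pos: [0.4442, 0.2951, 0.0666]
ee_rot: [3.141, 0.022, -0.001]
contact_force: [-2.3, 0.1, 3.5]
opening: -0.001
finger_force: 1.1
t: 6.58
tool_pos: [0.445, 0.2951, 0.055]
ee_rot: [-3.141, -0.021, -0.002]
contact_force: [-0.0, 1.4, 4.8]
opening: -0.001
finger_force: 2.4
```

```bash
python3 -m jog '[{"slide":[0,0,0.01],"delta_rot":[0,0,0],"claw":-1},{"slide":[0,0,0.01],"delta_rot":[0,0,0],"claw":-1}]';python3 -m jog '[{"slide":[0,0,0.007],"delta_rot":[0,0,0],"claw":-1},{"slide":[0,0,0.007],"delta_rot":[0,0,0],"claw":-1}]';python3 -m jog '[{"slide":[0,0,0.004],"delta_rot":[0,0,0],"claw":-1},{"slide":[0,0,0.004],"delta_rot":[0,0,0],"claw":-1}]'
```

```text
t: 6.82
tool_pos: [0.4451, 0.2951, 0.0535]
ee_rot: [-3.141, -0.021, -0.003]
contact_force: [1.5, -0.3, 5.5]
opening: -0.0
finger_force: 2.5
t: 7.08
tool_pos: [0.4452, 0.2951, 0.0523]
ee_rot: [-3.141, -0.021, -0.003]
contact_force: [1.6, 1.0, 6.2]
opening: -0.004
finger_force: 2.7
t: 7.32
tool_pos: [0.4453, 0.2951, 0.0516]
ee_rot: [-3.141, -0.021, -0.003]
contact_force: [2.5, 1.1, 5.6]
opening: 0.004
finger_force: 2.7
```

```bash
python3 -m jog '[{"slide":[0,0,0.004],"delta_rot":[0,0,0],"claw":-1},{"slide":[0,0,0.004],"delta_rot":[0,0,0],"claw":-1}]';python3 -m jog '[{"slide":[0,0,0.004],"delta_rot":[0,0,0],"claw":-1},{"slide":[0,0,0.004],"delta_rot":[0,0,0],"claw":-1}]';python3 -m jog '[{"slide":[0,0,0.003],"delta_rot":[0,0,0],"claw":-1},{"slide":[0,0,0.003],"delta_rot":[0,0,0],"claw":-1}]'
```

```text
t: 7.58
tool_pos: [0.4454, 0.2952, 0.0509]
ee_rot: [-3.14, -0.021, -0.004]
contact_force: [2.3, 0.6, 6.1]
opening: 0.002
finger_force: 2.8
t: 7.82
tool_pos: [0.4454, 0.2952, 0.0502]
ee_rot: [-3.14, -0.021, -0.004]
contact_force: [2.9, 0.8, 5.9]
opening: 0.004
finger_force: 3.0
t: 8.07
tool_pos: [0.4455, 0.2952, 0.0499]
ee_rot: [-3.14, -0.021, -0.004]
contact_force: [1.4, -0.4, 8.2]
opening: -0.002
finger_force: 3.7
```

```bash
python3 -m jog '[{"slide":[0,0,0.002],"delta_rot":[0,0,0],"claw":-1},{"slide":[0,0,0.002],"delta_rot":[0,0,0],"claw":-1},{"slide":[0,0,0.002],"delta_rot":[0,0,0],"claw":-1}]'; python3 -m jog '[{"slide":[0,0,0],"delta_rot":[0,0,0],"claw":-1},{"slide":[0,0,-0.12],"delta_rot":[0,0,0],"claw":-1},{"slide":[0,0,-0.22],"delta_rot":[0,0,0],"claw":-1},{"slide":[0,0.19,-0.22],"delta_rot":[0,0,0],"claw":-1},{"slide":[0,0.39,-0.22],"delta_rot":[0,0,0],"claw":-1}]';python3 -m jog '[{"slide":[0,0,0],"delta_rot":[0,0,0],"claw":-1}]'; python3 -c "
from h import *
go([.444,.2165,.0667],.016)"
```

```text
t: 8.45
tool_pos: [0.4456, 0.2952, 0.0497]
ee_rot: [-3.14, -0.021, -0.004]
contact_force: [1.5, -0.3, 8.7]
opening: -0.001
finger_force: 4.1
t: 9.07
tool_pos: [0.4447, 0.2158, 0.091]
ee_rot: [3.141, 0.022, -0.003]
contact_force: [0.6, 0.2, 1.0]
opening: -0.001
finger_force: 0.0
t: 9.2
tool_pos: [0.4449, 0.2147, 0.0911]
ee_rot: [3.141, 0.017, -0.003]
contact_force: [0.1, -0.4, -0.4]
opening: -0.002
finger_force: 0.0
slide [-0.004  -0.0092  0.1219] rot [ 0.0002  0.0006 -0.0017] F [ 0.0755 -0.3802 -0.4248]
```

```bash
python3 -m jog '[{"slide":[0,-0.004,0.06],"delta_rot":[0,0,0],"claw":-1},{"slide":[0,-0.004,0.1],"delta_rot":[0,0,0],"claw":-1},{"slide":[0,-0.004,0.13],"delta_rot":[0,0,0],"claw":-1},{"slide":[0,-0.004,0.13],"delta_rot":[0,0,0],"claw":-1}]';python3 -m jog '[{"slide":[0,0,0.03],"delta_rot":[0,0,0],"claw":-1},{"slide":[0,0,0.055],"delta_rot":[0,0,0],"claw":-1},{"slide":[0,0,0.055],"delta_rot":[0,0,0],"claw":-1}]'
```

```text
t: 9.7
tool_pos: [0.4452, 0.2179, 0.0656]
ee_rot: [3.141, 0.022, -0.001]
contact_force: [-3.3, -0.4, 5.6]
opening: 0.001
finger_force: 2.2
t: 10.07
tool_pos: [0.4462, 0.2181, 0.0562]
ee_rot: [-3.141, -0.022, -0.003]
contact_force: [-2.1, -0.4, 8.4]
opening: -0.004
finger_force: 4.0
```

```bash
python3 -m jog '[{"slide":[0,0,0.012],"delta_rot":[0,0,0],"claw":-1},{"slide":[0,0,0.012],"delta_rot":[0,0,0],"claw":-1}]';python3 -m jog '[{"slide":[0,0,0.007],"delta_rot":[0,0,0],"claw":-1},{"slide":[0,0,0.007],"delta_rot":[0,0,0],"claw":-1}]';python3 -m jog '[{"slide":[0,0,0.005],"delta_rot":[0,0,0],"claw":-1},{"slide":[0,0,0.005],"delta_rot":[0,0,0],"claw":-1}]'
```

```text
t: 10.32
tool_pos: [0.4464, 0.2181, 0.0542]
ee_rot: [-3.141, -0.022, -0.004]
contact_force: [-3.2, -1.0, 8.4]
opening: -0.0
finger_force: 4.4
t: 10.58
tool_pos: [0.4465, 0.2181, 0.053]
ee_rot: [-3.141, -0.022, -0.004]
contact_force: [-2.6, -0.7, 8.1]
opening: -0.001
finger_force: 4.7
t: 10.82
tool_pos: [0.4466, 0.2182, 0.0522]
ee_rot: [-3.141, -0.022, -0.005]
contact_force: [-3.0, -0.6, 9.6]
opening: 0.001
finger_force: 4.8
```

```bash
python3 -m jog '[{"slide":[0,0,0.005],"delta_rot":[0,0,0],"claw":-1},{"slide":[0,0,0.005],"delta_rot":[0,0,0],"claw":-1}]';python3 -m jog '[{"slide":[0,0,0.004],"delta_rot":[0,0,0],"claw":-1},{"slide":[0,0,0.004],"delta_rot":[0,0,0],"claw":-1}]';python3 -m jog '[{"slide":[0,0,0.003],"delta_rot":[0,0,0],"claw":-1},{"slide":[0,0,0.003],"delta_rot":[0,0,0],"claw":-1}]'
```

```text
t: 11.08
tool_pos: [0.4467, 0.2181, 0.0512]
ee_rot: [-3.141, -0.022, -0.005]
contact_force: [-2.7, -1.4, 9.2]
opening: 0.003
finger_force: 5.0
t: 11.32
tool_pos: [0.4467, 0.2182, 0.0506]
ee_rot: [-3.141, -0.022, -0.005]
contact_force: [-2.9, -0.4, 10.0]
opening: 0.003
finger_force: 5.1
t: 11.58
tool_pos: [0.4468, 0.2182, 0.0502]
ee_rot: [-3.141, -0.022, -0.006]
contact_force: [-2.6, -0.8, 10.6]
opening: -0.0
finger_force: 5.6
```

```bash
python3 -m jog '[{"slide":[0,0,0.002],"delta_rot":[0,0,0],"claw":-1},{"slide":[0,0,0.002],"delta_rot":[0,0,0],"claw":-1}]';python3 -m jog '[{"slide":[0,0,0.001],"delta_rot":[0,0,0],"claw":-1},{"slide":[0,0,0.001],"delta_rot":[0,0,0],"claw":-1}]'
```

```text
t: 11.82
tool_pos: [0.4468, 0.2182, 0.0499]
ee_rot: [-3.141, -0.022, -0.006]
contact_force: [-3.2, -1.6, 11.9]
opening: 0.001
finger_force: 6.1
t: 12.08
tool_pos: [0.4469, 0.2182, 0.0498]
ee_rot: [-3.141, -0.022, -0.006]
contact_force: [-3.6, -0.9, 13.1]
opening: 0.003
finger_force: 6.3
```

```bash
python3 -m jog '[{"slide":[0,0,-0.12],"delta_rot":[0,0,0],"claw":-1},{"slide":[0,0,-0.3],"delta_rot":[0,0,0],"claw":-1},{"slide":[0.15,0,-0.45],"delta_rot":[0,0,0],"claw":0.2},{"slide":[0.3,0,-0.45],"delta_rot":[0,0,0],"claw":0.2},{"slide":[0.3,0,-0.45],"delta_rot":[0,0,0],"claw":0.2}]';python3 -m jog '[{"slide":[0,0,0],"delta_rot":[0,0,0],"claw":0.2}]';python3 -c "
from h import *
im=ctrl.capture('wrist');m=ctrl.camera_model('wrist')
cv2.imwrite('pics/w2.png',im);np.save('m2.npy',m)"
```

```text
t: 12.7
tool_pos: [0.5065, 0.2182, 0.1364]
ee_rot: [3.141, 0.018, -0.001]
contact_force: [-0.0, -0.1, -0.2]
opening: 0.599
finger_force: 0.0
t: 12.82
tool_pos: [0.5051, 0.2182, 0.1364]
ee_rot: [3.141, 0.02, -0.002]
contact_force: [-0.7, -0.4, -0.2]
opening: 0.602
finger_force: 0.0
```

View pics/w2.png

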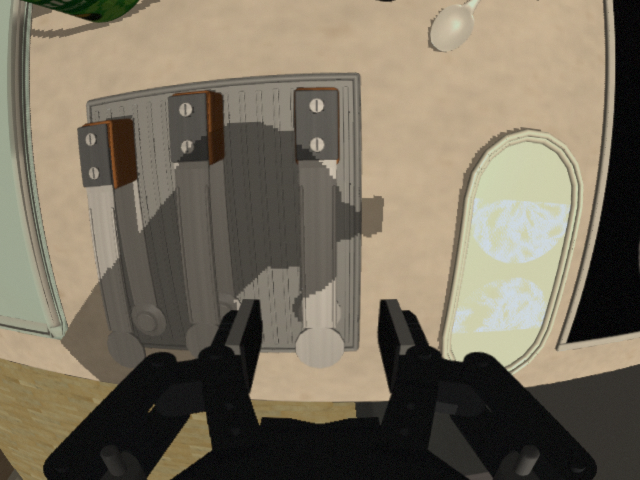

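The right pair's clamping plate is at about (317,124), with its screws at (316,104) and (317,145). Its jaw is at (320,346) and the rest's centre is around (515,250).

```bash
python3 -c "
from h import *
m=np.load('m2.npy',allow_pickle=True).item()
print(fish2w(m,[(317,124),(316,104),(317,145)],.047),fish2w(m,[(320,346)],.055))
print('rest edges',fish2w(m,[(531,131),(470,190),(580,190),(453,290),(568,290)],.012))
print('drum spoon',fish2w(m,[(90,20),(452,27)],.0))
go([.583,.2195,.032],.022)"
```

```text
[[0.5845 0.2211 0.047 ]
 [0.5958 0.2218 0.047 ]
 [0.5725 0.221  0.047 ]] [[0.4445 0.2176 0.055 ]]
rest edges [[ 0.5898  0.0653  0.012 ]
 [ 0.5427  0.112   0.012 ]
 [ 0.5488  0.0093  0.012 ]
 [ 0.464   0.1146  0.012 ]
 [ 0.4596 -0.0016  0.012 ]]
drum spoon [[0.6777 0.3986 0.    ]
 [0.6598 0.127  0.    ]]
slide [ 0.3906 -0.0012  0.5229] rot [ 0.0002  0.0002 -0.0028] F [ 0.6692  0.3626 -0.4909]
```

```bash
python3 -m jog '[{"slide":[0.25,-0.004,0],"delta_rot":[0,0,-0.002],"claw":0.2},{"slide":[0.395,-0.006,0.1],"delta_rot":[0,0,-0.002],"claw":0.2},{"slide":[0.395,-0.006,0.3],"delta_rot":[0,0,-0.002],"claw":0.2},{"slide":[0.395,-0.006,0.46],"delta_rot":[0,0,-0.002],"claw":0.2},{"slide":[0.395,-0.006,0.515],"delta_rot":[0,0,-0.002],"claw":0.2}]' 60;python3 -m jog '[{"slide":[0,0,0],"delta_rot":[0,0,0],"claw":0.2}]';python3 -c "
from h import *
go([.584,.2205,.032],.025)"
```

```text
t: 13.5
tool_pos: [0.5829, 0.2201, 0.0318]
ee_rot: [3.139, 0.031, -0.005]
contact_force: [-0.3, -0.9, 0.7]
opening: 0.603
finger_force: 0.0
t: 13.62
tool_pos: [0.5842, 0.2207, 0.0343]
ee_rot: [3.141, 0.032, -0.0]
contact_force: [-0.2, -0.7, 1.4]
opening: 0.602
finger_force: 0.0
slide [-0.0009  0.001   0.0117] rot [ 0.0002  0.     -0.0015] F [-0.1588 -0.6828  1.4225]
```

```bash
python3 -m jog '[{"slide":[0,0,0.01],"delta_rot":[0,0,0],"claw":-0.2},{"slide":[0,0,0.01],"delta_rot":[0,0,0],"claw":-1},{"slide":[0,0,0.01],"delta_rot":[0,0,0],"claw":-1},{"slide":[0,0,0.01],"delta_rot":[0,0,0],"claw":-1},{"slide":[0,0,0.01],"delta_rot":[0,0,0],"claw":-1}]' 60; python3 -m jog '[{"slide":[0,0,0],"delta_rot":[0,0,0],"claw":-1},{"slide":[0,0,0],"delta_rot":[0,0,0],"claw":-1}]'; python3 -m jog '[{"slide":[0,0,-0.05],"delta_rot":[0,0,0],"claw":-1},{"slide":[0,0,-0.15],"delta_rot":[0,0,0],"claw":-1},{"slide":[0,0,-0.3],"delta_rot":[0,0,0],"claw":-1},{"slide":[0,0,-0.3],"delta_rot":[0,0,0],"claw":-1}]'
```

```text
t: 14.25
tool_pos: [0.5852, 0.2212, 0.0339]
ee_rot: [-3.14, -0.031, -0.004]
contact_force: [-1.4, 1.6, 5.7]
opening: 0.296
finger_force: 59.7
t: 14.5
tool_pos: [0.5852, 0.2212, 0.0339]
ee_rot: [-3.14, -0.031, -0.004]
contact_force: [-0.8, 1.2, 6.2]
opening: 0.294
finger_force: 59.7
t: 15.0
tool_pos: [0.5861, 0.2214, 0.0966]
ee_rot: [-3.139, -0.031, -0.009]
contact_force: [0.3, -0.1, -0.7]
opening: 0.294
finger_force: 59.0
```

```bash
python3 -c "
from h import *
go([.545,.059,.097],.0)"
```

```text
slide [-0.2217  0.8077 -0.0057] rot [-0.0009 -0.0018  0.0063] F [ 0.2627 -0.1022 -0.7368]
```

```bash
python3 -m jog '[{"slide":[-0.05,0.18,0],"delta_rot":[0,0,0.002],"claw":-1},{"slide":[-0.11,0.4,0],"delta_rot":[0,0,0.004],"claw":-1},{"slide":[-0.17,0.62,0],"delta_rot":[0,0,0.006],"claw":-1},{"slide":[-0.22,0.78,0],"delta_rot":[-0.001,-0.001,0.006],"claw":-1},{"slide":[-0.222,0.808,0],"delta_rot":[-0.001,-0.001,0.006],"claw":-1}]';python3 -m jog '[{"slide":[0,0,0],"delta_rot":[0,0,0],"claw":-1},{"slide":[0,0,0],"delta_rot":[0,0,0],"claw":-1}]';python3 -c "
from h import *
im=ctrl.capture('top')
cv2.imwrite('pics/t3.png',cv2.resize(im[200:400,200:460],(0,0),fx=3,fy=3,interpolation=cv2.INTER_CUBIC))
im=ctrl.capture('scene');cv2.imwrite('pics/s3.png',cv2.resize(im[200:460,150:500],(0,0),fx=2.2,fy=2.2,interpolation=cv2.INTER_CUBIC));go([.545,.059,.045],.0)"
```

```text
t: 15.62
tool_pos: [0.5426, 0.0566, 0.0922]
ee_rot: [3.138, -0.002, -0.005]
contact_force: [-0.3, 0.4, -0.8]
opening: 0.293
finger_force: 59.1
t: 15.88
tool_pos: [0.5433, 0.0589, 0.0919]
ee_rot: [3.138, 0.002, -0.005]
contact_force: [-0.6, 0.2, -1.0]
opening: 0.295
finger_force: 59.1
slide [ 0.0092 -0.0009  0.2346] rot [0.001  0.0011 0.0005] F [ 0.0923  0.3386 -1.4479]
```

View pics/s3.png

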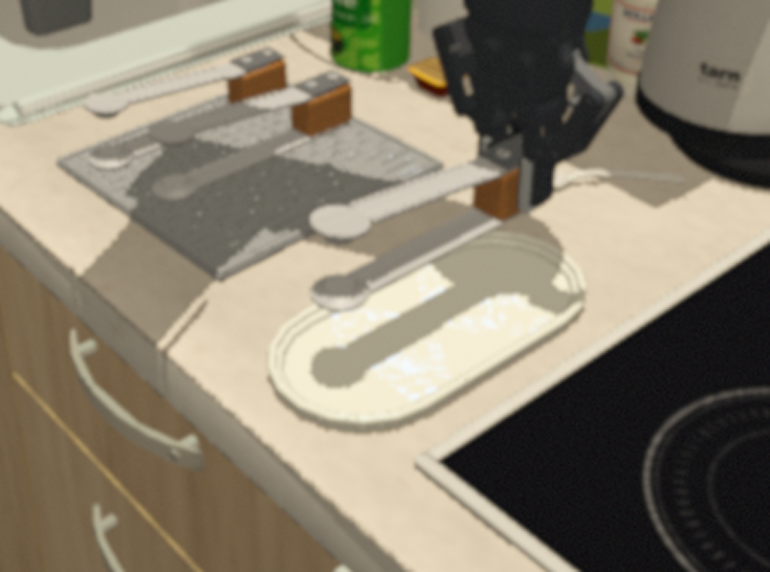

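View pics/t3.png

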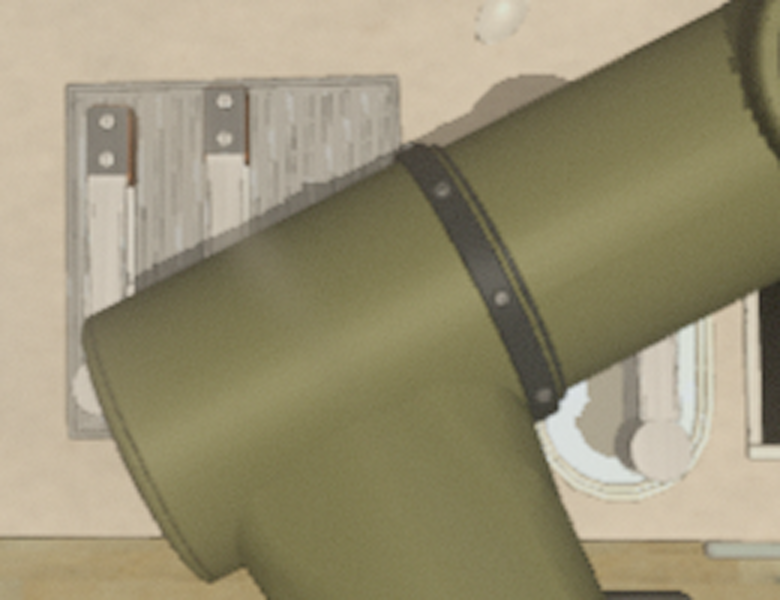

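The pair hangs level over the rest. Its jaw shows at (420,350) in the top view.

```bash
python3 -c "
from h import *
print(pix2w(ctrl.camera_model('top'),[(420.3,350)],.1136))"; python3 -m jog '[{"slide":[0.008,0,0.08],"delta_rot":[0.001,0.001,0],"claw":-1},{"slide":[0.008,0,0.16],"delta_rot":[0.001,0.001,0],"claw":-1},{"slide":[0.008,0,0.22],"delta_rot":[0.001,0.001,0],"claw":-1},{"slide":[0.008,0,0.25],"delta_rot":[0.001,0.001,0],"claw":-1},{"slide":[0.008,0,0.25],"delta_rot":[0.001,0.001,0],"claw":-1}]';python3 -m jog '[{"slide":[0,0,0],"delta_rot":[0,0,0],"claw":-1}]';python3 -c "
from h import *
go([.545,.059,.0335],.0)"
```

```text
[[0.4025 0.0575 0.1136]]
t: 16.6
tool_pos: [0.5444, 0.0579, 0.0416]
ee_rot: [3.141, 0.001, -0.001]
contact_force: [-0.3, 0.0, -1.3]
opening: 0.292
finger_force: 59.1
t: 16.73
tool_pos: [0.545, 0.0581, 0.0427]
ee_rot: [-3.142, -0.001, -0.002]
contact_force: [-0.2, -0.7, -0.6]
opening: 0.296
finger_force: 59.1
slide [-0.0002 -0.0044  0.046 ] rot [-0.     -0.0003  0.0002] F [-0.1819 -0.6921 -0.6255]
```

```bash
python3 -m jog '[{"slide":[0,0,0.02],"delta_rot":[0,0,0],"claw":-1},{"slide":[0,0,0.035],"delta_rot":[0,0,0],"claw":-1},{"slide":[0,0,0.035],"delta_rot":[0,0,0],"claw":-1},{"slide":[0,0,0.035],"delta_rot":[0,0,0],"claw":-1}]';python3 -m jog '[{"slide":[0,0,0.007],"delta_rot":[0,0,0],"claw":-1},{"slide":[0,0,0.007],"delta_rot":[0,0,0],"claw":-1}]'
```

```text
t: 17.23
tool_pos: [0.5447, 0.058, 0.0352]
ee_rot: [3.141, 0.001, 0.0]
contact_force: [0.0, -0.2, -0.5]
opening: 0.294
finger_force: 59.1
t: 17.48
tool_pos: [0.5446, 0.058, 0.0336]
ee_rot: [3.141, 0.001, -0.0]
contact_force: [0.0, 0.5, -2.1]
opening: 0.294
finger_force: 59.1
```

```bash
python3 -m jog '[{"slide":[0,0,0.004],"delta_rot":[0,0,0],"claw":-1},{"slide":[0,0,0.004],"delta_rot":[0,0,0],"claw":-1}]'; python3 -m jog '[{"slide":[0,0,0],"delta_rot":[0,0,0],"claw":-0.2},{"slide":[0,0,0],"delta_rot":[0,0,0],"claw":-0.05},{"slide":[0,0,0],"delta_rot":[0,0,0],"claw":-0.05},{"slide":[0,0,0],"delta_rot":[0,0,0],"claw":-0.05}]'
```

```text
t: 17.73
tool_pos: [0.5446, 0.0581, 0.0329]
ee_rot: [3.141, 0.001, 0.0]
contact_force: [-0.2, 0.1, -1.4]
opening: 0.298
finger_force: 59.3
t: 18.23
tool_pos: [0.5447, 0.0581, 0.033]
ee_rot: [3.142, 0.001, 0.0]
contact_force: [0.2, -0.4, 0.4]
opening: 0.474
finger_force: 0.0
```

```bash
python3 -m jog '[{"slide":[0,0,-0.1],"delta_rot":[0,0,0],"claw":-0.05},{"slide":[0,0,-0.3],"delta_rot":[0,0,0],"claw":-0.05},{"slide":[0,0,-0.55],"delta_rot":[0,0,0],"claw":-0.05},{"slide":[0,0,-0.8],"delta_rot":[0,0,0],"claw":-0.05},{"slide":[0,0,-0.8],"delta_rot":[0,0,0],"claw":-0.05}]'; python3 -m jog '[{"slide":[0,-0.25,0],"delta_rot":[0,0,0],"claw":-0.05},{"slide":[-0.3,-0.5,0],"delta_rot":[0,0,0],"claw":-0.05},{"slide":[-0.5,-0.75,0],"delta_rot":[0,0,0],"claw":-0.05},{"slide":[-0.5,-1,0],"delta_rot":[0,0,0],"claw":-0.05},{"slide":[-0.5,-1,0],"delta_rot":[0,0,0],"claw":-0.05}]';python3 -c "
from h import *
im=ctrl.capture('scene');cv2.imwrite('pics/s4.png',cv2.resize(im[200:460,150:500],(0,0),fx=2.2,fy=2.2,interpolation=cv2.INTER_CUBIC))
im=ctrl.capture('top')
cv2.imwrite('pics/t4.png',cv2.resize(im[200:400,200:460],(0,0),fx=3,fy=3,interpolation=cv2.INTER_CUBIC))"
```

```text
t: 18.85
tool_pos: [0.5466, 0.0584, 0.1984]
ee_rot: [-3.139, -0.001, -0.013]
contact_force: [-0.4, -0.4, -0.7]
opening: 0.47
finger_force: 0.0
t: 19.48
tool_pos: [0.443, 0.2609, 0.1918]
ee_rot: [3.141, 0.009, -0.002]
contact_force: [-0.3, -0.2, -0.2]
opening: 0.473
finger_force: 0.0
```

View pics/s4.png

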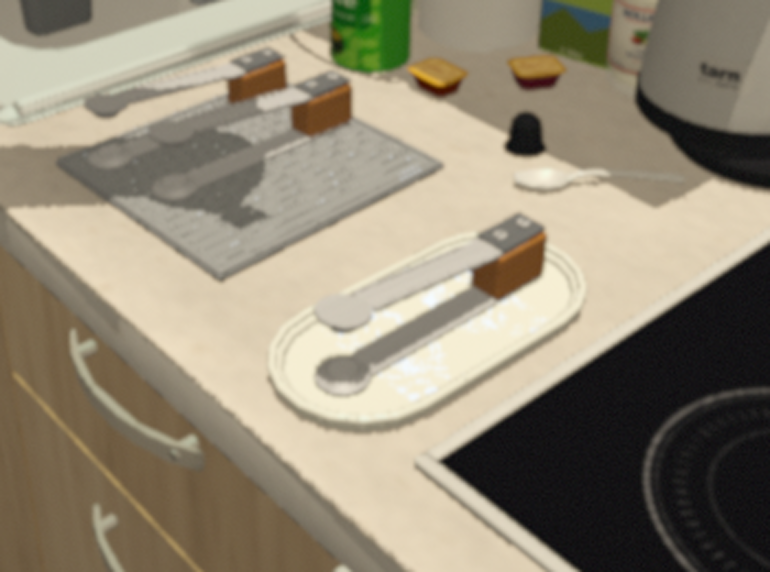

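View pics/t4.png

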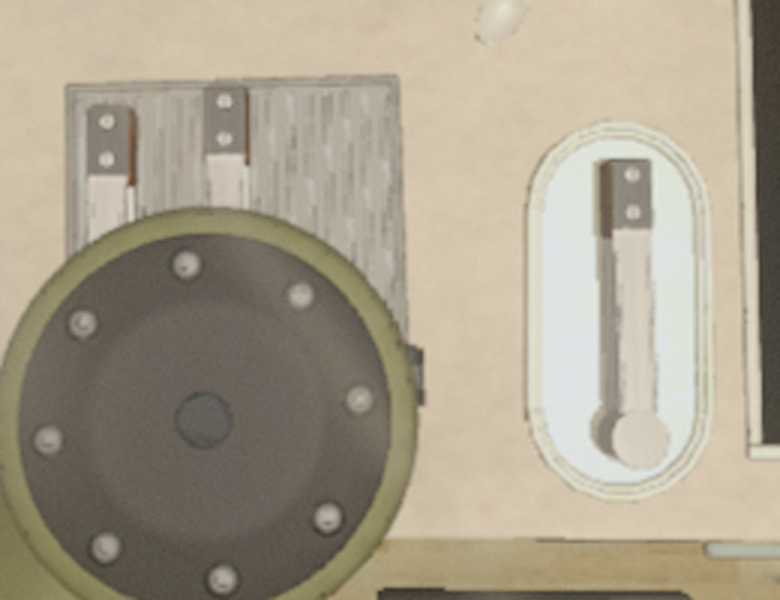

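The right pair lies flat and upright inside the rim, with its block at (625,195) and its jaw at (640,438). The other two are still on the mat with their arms open, and the hand touches nothing.

```bash
python3 -c "
from plant import ctrl
print(ctrl.sign_off())"
```

```text
the job is handed in; nothing more can be done
None
```

I pressed all three pairs to their stops (left about 3 N, middle about 6 N, right about 10 N), laid the right pair, the stiffest, flat in the utensil rest, left the other two on the mat, and handed the job in; no verdict came back.

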